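# Find the balance point of a weighted bar on the lifting stand

### The arm

A 6-joint arm with a two-finger parallel gripper is mounted at the origin on a cart in front of the work surface, level with it; the furniture and walls round the work are solid. World frame = base frame: x ahead of the robot, y to its left, z up, the work surface at z = 0. Lengths are in m, angles in rad, forces in N, time in s.
With the tool pointing down it reaches from about 0.35 to 0.775 m from the base axis. Payload 5.5 kg.
Tool frame: the origin (TCP) lies between the finger pads; the fingertips stand 22 mm ahead of it and the grasp point (between the pads) lies 3 mm ahead of it; z points along the fingers, y is the line along which they close (so a half turn about z gives the same grasp; the last joint's range is limited). The gripper opens to 85 mm and grips with 20 to 120 N. Pads are 22 mm wide; open, the fingers measure 114 mm over their backs; the gripper's body (76 mm by 85 mm) begins 54 mm behind the grasp point. The pads swing forward as they close: fully open they stand 13 mm farther back than shut.
Start: joints at [-1.336, 0.313, 0.046, 1.304, 0, 1.431], TCP at [0.21, -0.535, 0.253] pointing down, gripper open.
Joint ranges: [-2.76, 2.76], [-0.86, 1.69], [-1.03, 1.26], [-2.2, 2.34], [-1.47, 1.5], [-3.14, 3.14]. Speed limits (rad/s): [2.57, 2.57, 3.14, 3.14, 3.14, 3.14].

### API

Orientations are given as a unit quaternion [w, x, y, z].
In Python, from workcell import env, read_camera gives the robot as it stands (env), with the cameras as plain functions.
- The arm moves only by the tool nudge_tcp, called after "Emit:" in YAML: its name, and indented under it one key for each argument. Schema: {"type":"object","properties":{"deltas":{"type":"string"},"finger_gap":{"type":"number"},"force":{"type":"number"},"only":{"type":"string"},"quiet":{"type":"boolean"},"lines":{"type":"string"}},"required":["deltas"],"additionalProperties":false}. deltas is a string of 1 to 8 rows, parted by a bar, with the numbers parted by spaces; each row has 6 numbers: dx, dy, dz in shares of 0.25 m (1.0 is 0.25 m), then a rotation vector rx, ry, rz in fractions of the full range, 1 being 2 pi rad; each row is the pose to reach, as a shift and turn from the pose commanded when the call began, along the tool's axes at that moment; what a row does not reach only later rows make up. A row lasts 1/8 s, in which the tool goes at most 0.0625 m and 0.188 rad, less where a joint would pass 70% of its speed; a pose out of reach is approached as far as the arm can. finger_gap is the finger opening in m, set as the call begins (left out keeps the last). The fingers move at their own pace and stop on an object; force is the grip in N (left out, the last holds). Time passes only in rows, so rows that do not move let the fingers close. The tool returns the time, the measured TCP pose, the force, the opening and the grip force at its end. only (a regular expression) keeps the lines of the reply that match it, lines (a string "A,B") keeps lines A to B, and quiet returns only ok. No shift or turn number may pass 1 either way. Input that does not fit is refused with a message, and nothing moves.
- env.get_state(): the state, without advancing time (a new reading comes with each control period).
- read_camera(name): name is "side" or "top"; returns a dict with "image" (384x512x3 uint8, red, green, blue), "K" (3x3 intrinsics, pixels), "R" (3x3) and "t" (3): a world point X has camera coordinates R X + t. Camera axes: x right, y down, z forward; pixel columns grow to the right and rows downward; lengths in m; the calibration is good to about 2 mm. A picture is of the moment at which its call begins. There is no depth.
- env.hand_in(): hands the job in; it is judged then, once.
The state is a dict: "clock": time; "joint_pos": joint angles; "qvel": joint speeds; "tau": joint torques, N m; "tcp_pos": TCP position; "orientation": TCP orientation; "wrist_force": force on the tool from outside, world axes, zero at the start; "ft_torque": the same for the moment, N m; "finger_gap": finger opening in m; "grip_force": force on a finger pad.
Only numpy, scipy, OpenCV 4.12 (cv2) and the standard library are available. Lean on these libraries where they do the work, as an engineer would, in place of code of your own. Each camera call takes 0.05 s, during which the arm holds its last target. There are 200 camera calls.

### The job

Before the pivot of this weighted bar can be marked, its balance point must be found: slide the carriage of the green stand along under the bar by its red handle and lift at trial points until the bar comes up without tipping. Leave the ram fully raised with the bar balanced level on it, clear of both rests, and let go of the handle. Do not touch the bar itself with the robot, and do not let it fall off the stand.

Things in the scene. Friction and masses are not known exactly. Their poses are not given: they have to be found in the camera images.
- stand: green balancing stand, fixed to the bench, base plate 84 x 236 x 12 mm; origin at the centre of its underside on the bench, x away from the handle (handle side is -x), y along the bar, z up. Two rests at y = +86 and -86 mm (each 20 mm long in y) carry the bar's underside at z = 85 mm; each has two side cheeks at x = +-15 mm that reach z = 115 mm
- carriage (a joint): position in m of the aluminium carriage along the stand's y axis, -0.045 to +0.045, 0 midway between the rests; it carries the ram and the handle; slides with about 2 N of friction and stays where it is left
- lift (a joint): height in m of the steel ram in the carriage, 0 (down, its flat top at z = 80 mm, 5 mm under the bar) to 0.028 (fully raised, top 23 mm above the rests); it is stiff (7 N of friction, plus up to 5 N for the bar) and stays where it is left. The ram's flat top is 14 mm long along the stand's y and 26 mm across it
- handle (a point): centre of the grip on the red upright handle, 88 mm in front (-x) of the ram, rigid with the ram and moving with carriage and lift; the grip is a 14 x 14 mm square post, sides parallel to the stand's axes, from 22 mm below this point (where a level arm 12 mm wide runs back to the ram) to 20 mm above, topped by a 22 mm wide, 4 mm thick round cap
- ram_top (a point): centre of the ram's flat top, on which the bar is lifted
- bar: loose steel bar with brass ends, 18 wide, 200 long, 16 mm high, about 0.32 kg, in the rests; origin mid-underside, y along it (as the stand's y), z up. A hidden weight fixed inside puts its balance point anywhere within 38 mm of the middle. Lifted fully off its balance point, it tips 8 degrees or more: the heavy end stays on its rest, the other rises
- bar_left (a point): middle of the bar's lower edge at its +y end, 100 mm from its origin
- bar_right (a point): middle of the bar's lower edge at its -y end, 100 mm from its origin

How it is judged:
At the end, for the whole second after the job is handed in: The ram is up (lift above 22 mm of 28), the bar rests on it alone, level within 0.06 rad (3.4 degrees), both its ends more than 9 mm above the height of the rests, at rest and with the handle released (value of joint lift above 0.022 m and z of each of bar_left, bar_right in the frame of stand above 0.094 m and angle between bar's own z axis and vertical below 0.06 rad and contact force between bar and stand above 0.5 N and linear speed of bar below 0.02 m/s and angular speed of bar below 0.1 rad/s); the robot touches nothing.
It fails at once if the robot touches the bar (contact force between any of the arm, the fingers and bar above 0.5 N).
It fails at once if the bar falls off the stand (z of bar in the frame of stand below 0.07 m).
It also fails if it takes over 42 s, if anything falls off the work surface, if the arm or the gripper's body presses on something with over 40 N, if the wrist force passes 120 N, or if a joint passes its speed limit or range.

## Working session

There is one attempt and no reset: what is moved stays moved. The work goes in short steps, Python scripts to look and compute and a tool call to move; the robot and the scene stay as the last step left them, time stands still between calls to the robot, and variables do not carry over. Pictures are saved under pics/ and viewed, at most 10 in all, crops included, and the job is handed in when it is done.

```bash
ls; mkdir -p pics; python3 - <<'E'
from workcell import env, read_camera
import cv2
for n in("side","top"):
    c=read_camera(n); cv2.imwrite(f"pics/{n}0.png",c["image"][:,:,::-1]); print(n,c["K"].tolist(),c["R"].round(4).tolist(),c["t"].round(4).tolist())
s=env.get_state(); print(s["clock"],s["tcp_pos"],s["orientation"])
E
```

```text
pics
workcell.py
side [[364.24668022025327, 0.0, 261.62930588328936], [0.0, 364.24668022025327, 192.14990161354802], [0.0, 0.0, 1.0]] [[0.9948, -0.1013, -0.0086], [-0.0611, -0.5275, -0.8474], [0.0813, 0.8435, -0.5309]] [-0.5545, -0.0966, 1.1852]
top [[476.3453932107586, 0.0, 251.9329668845403], [0.0, 476.3453932107586, 186.6239267363102], [0.0, 0.0, 1.0]] [[-0.0019, -0.9992, 0.0404], [-0.9911, -0.0035, -0.1334], [0.1335, -0.0403, -0.9902]] [-0.4244, 0.5054, 0.8646]
0.1 [ 0.2103998  -0.53467269  0.25247728] [-8.32388270e-04  9.82492013e-01  1.86302847e-01 -2.81878772e-05]
```

View pics/side0.png

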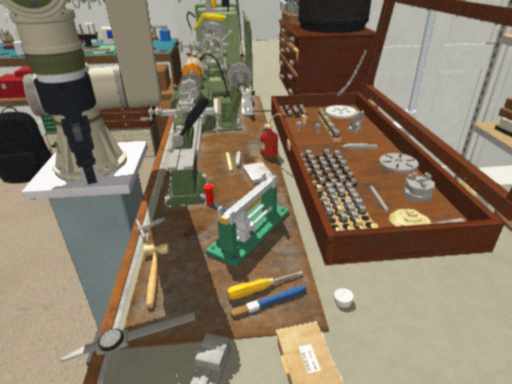

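View pics/top0.png

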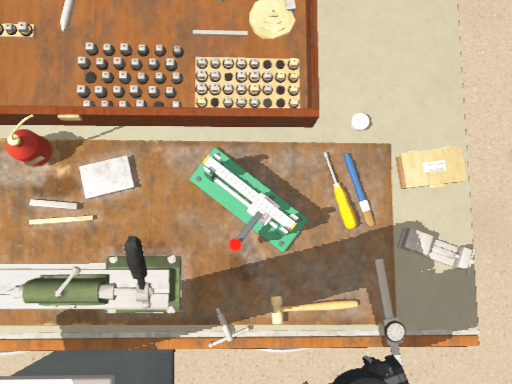

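The side view shows the green stand at about (250,230) with the red handle at (209,194). In the top view the stand is at (248,198), turned about 40°, and the red cap is at (235,244). Next I'll measure both.

```bash
cat > h.py <<'E'
from workcell import env, read_camera
import cv2, numpy as np
def ray(c,p):
    o=-c["R"].T@c["t"]; d=c["R"].T@np.linalg.inv(c["K"])@[p[0],p[1],1]; return o,d/np.linalg.norm(d)
def plane(c,p,z):
    o,d=ray(c,p); return o+d*(z-o[2])/d[2]
def tri(c1,p1,c2,p2):
    A=[];b=[]
    (o1,d1),(o2,d2)=ray(c1,p1),ray(c2,p2)
    s=np.linalg.lstsq(np.c_[d1,-d2],o2-o1,rcond=None)[0]
    a,b=o1+s[0]*d1,o2+s[1]*d2
    return (a+b)/2,np.linalg.norm(a-b)
def proj(c,X):
    q=c["K"]@(c["R"]@np.asarray(X)+c["t"]); return q[:2]/q[2]
def mask(c,kind,roi):
    h=cv2.cvtColor(c["image"],cv2.COLOR_RGB2HSV).astype(int); H,S,V=h[...,0],h[...,1],h[...,2]
    m={"red":((H<6)|(H>174))&(S>190)&(V>110),"green":(H>60)&(H<90)&(S>110)&(V>50)}[kind]
    x0,y0,x1,y1=roi; o=np.zeros(m.shape,np.uint8); o[y0:y1,x0:x1]=m[y0:y1,x0:x1]*255; return o
E
python3 - <<'E'
from h import *
T=read_camera("top");S=read_camera("side")
mt=mask(T,"red",(215,225,260,265)); ms=mask(S,"red",(195,175,225,215))
def bb(m): return cv2.boundingRect(m), np.array(cv2.minAreaRect(cv2.findNonZero(m))[0])
print(bb(mt),bb(ms))
b=bb(ms)[0]; 
ys,xs=np.nonzero(ms)
for r in range(b[1],b[1]+b[3]): print(r,xs[ys==r].min(),xs[ys==r].max(),end='; ')
ct=bb(mt)[1]
for k in(2,3,4): print(tri(T,ct,S,(xs[ys<b[1]+6].mean(),b[1]+k)))
g=mask(T,"green",(180,140,315,260)); pts=cv2.findNonZero(g)
n,l,st,_=cv2.connectedComponentsWithStats(g); i=1+st[1:,4].argmax(); pts=cv2.findNonZero((l==i).astype(np.uint8))
w=np.array([plane(T,p[0],0.012)[:2] for p in pts],np.float32)
print(cv2.minAreaRect(w))
r=cv2.boxPoints(cv2.minAreaRect(w)); print(r.round(4).tolist())
for c,n,ro in((T,"t",(170,130,320,270)),(S,"s",(180,150,310,280))):
    im=c["image"][ro[1]:ro[3],ro[0]:ro[2],::-1]; cv2.imwrite(f"pics/{n}1.png",cv2.resize(im,None,fx=4,fy=4,interpolation=cv2.INTER_CUBIC))
E
```

```text
((229, 239, 12, 12), array([234.5, 244.5])) ((204, 184, 9, 21), array([208., 194.]))
184 208 210; 185 204 212; 186 204 212; 187 204 212; 188 204 212; 189 205 211; 190 205 211; 191 205 211; 192 205 212; 193 206 212; 194 206 212; 195 207 212; 196 207 212; 197 207 212; 198 207 212; 199 207 212; 200 207 212; 201 207 212; 202 207 212; 203 208 211; 204 209 210; (array([ 0.39598689, -0.39076074,  0.11703736]), np.float64(0.0011243430979799834))
(array([ 0.39589156, -0.39078195,  0.1144219 ]), np.float64(0.0008647933749281362))
(array([ 0.39579593, -0.39080333,  0.11179801]), np.float64(0.0006043972052166294))
((0.4953082203865051, -0.3688735365867615), (0.14150609076023102, 0.03663589805364609), 51.29756546020508)
[[0.4368000030517578, -0.41260001063346863], [0.46540001034736633, -0.43549999594688416], [0.5537999868392944, -0.32510000467300415], [0.5253000259399414, -0.30219998955726624]]
```

View pics/t1.png

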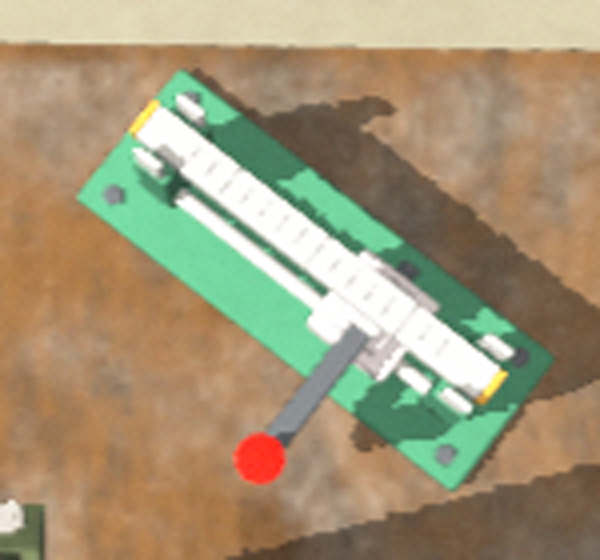

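View pics/s1.png

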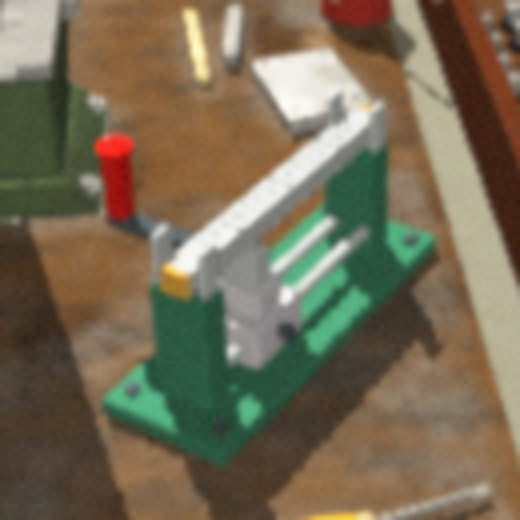

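The crops show the carriage nearer the −y end, the right end in the top view. The base corners in the top crop are about (78,198), (180,70), (553,358) and (455,490). The cap is at (260,458), with the lathe well to the left of it. Next I'll fit the stand pose and work out the approach.

```bash
cat > m.py <<'E'
from h import *
from scipy.spatial.transform import Rotation as R
T=read_camera("top")
h=cv2.cvtColor(T["image"],cv2.COLOR_RGB2HSV); m=cv2.inRange(h,(65,70,40),(90,255,255)); k=np.zeros_like(m); k[145:252,185:312]=m[145:252,185:312]
k=cv2.morphologyEx(k,cv2.MORPH_OPEN,np.ones((3,3)))
w=np.array([plane(T,p[0],0.012)[:2] for p in cv2.findNonZero(k)],np.float32)
print(cv2.minAreaRect(w))
c=np.array([plane(T,(170+x/4,130+y/4),.012)[:2] for x,y in((78,198),(180,70),(553,358),(455,490))])
print(c.round(4).tolist(), [np.linalg.norm(c[i]-c[(i+1)%4]).round(4) for i in range(4)], c.mean(0))
y=(c[0]-c[3])+(c[1]-c[2]); y/=np.linalg.norm(y); x=np.array([y[1],-y[0]])
print("y",y,"ang",np.degrees(np.arctan2(y[1],y[0])))
hd=plane(T,(234.5,244.5),.116)[:2]; print("cap",hd,"in stand",(hd-c.mean(0))@x,(hd-c.mean(0))@y)
# bar ends: top surface z .101
for p in((147,118),(493,386)):
    b=plane(T,(170+p[0]/4,130+p[1]/4),.098)[:2]; print("barend",(b-c.mean(0))@x,(b-c.mean(0))@y)
s=env.get_state(); Rt=R.from_quat(s["orientation"],scalar_first=True)
G=np.c_[np.r_[-x,0],np.r_[y,0],[0,0,-1]]
if np.linalg.det(G)<0: G[:,0]*=-1
for q in(G,G*[-1,-1,1]): print("rotvec tool",(Rt.inv()*R.from_matrix(q)).as_rotvec())
print("shift tool to above (z .16+.. )",Rt.inv().apply(np.r_[hd,0.20]-s["tcp_pos"]))
E
python3 m.py
```

```text
((0.48545777797698975, -0.4184967875480652), (0.23424716293811798, 0.08335772901773453), 52.010005950927734)
[[0.5235, -0.3026], [0.588, -0.352], [0.4453, -0.5356], [0.3813, -0.4867]] [np.float64(0.0812), np.float64(0.2325), np.float64(0.0805), np.float64(0.2326)] [ 0.48450809 -0.41921055]
y [0.61266115 0.79034569] ang 52.21782850262933
cap [ 0.39544002 -0.39081056] in stand -0.08779414057261577 -0.03212273940031818
barend 0.0013501366788237225 0.10039097058576389
barend 0.0010782169166592469 -0.09490371639998856
rotvec tool [-3.62772570e-04 -9.03307901e-04 -2.10742872e+00]
rotvec tool [-7.79460155e-04  3.13034751e-04  1.03416375e+00]
shift tool to above (z .16+.. ) [ 0.22490005 -0.06634354  0.05296102]
```

Careful with the scale: shifts go in shares of 0.25 m and turns go in shares of 2 pi rad. That gives: 0.225 m / 0.25 = 0.9, -0.066 m / 0.25 = -0.264, -1.45 rad / 6.2832 = -0.2308.

Emit:
nudge_tcp:
  deltas: "0.24 -0.068 0 0 0 -0.0299 | 0.48 -0.136 0 0 0 -0.0598 | 0.68 -0.2 0 0 0 -0.0898 | 0.9 -0.264 0 0 0 -0.1197 | 0.9 -0.264 0.08 0 0 -0.1496 | 0.9 -0.264 0.12 0 0 -0.1783 | 0.9 -0.264 0.16 0 0 -0.2069 | 0.9 -0.264 0.2 0 0 -0.2308"
  finger_gap: 0.05
  force: 80

```text
clock: 1.25
tcp_pos: [0.3958, -0.3911, 0.2029]
orientation: [-0.0, 0.61, 0.793, -0.0]
wrist_force: [0.4, -0.7, 0.3]
finger_gap: 0.0501
grip_force: 0.0
```

Emit:
nudge_tcp:
  deltas: "0 0 0 0 0 -0.0299 | 0 0 0 0 0 -0.0598 | 0 0 0 0 0 -0.0898 | 0 0 0 0 0 -0.1046 | 0 0 0 0 0 -0.1046"

```text
clock: 1.88
tcp_pos: [0.3957, -0.3913, 0.2032]
orientation: [-0.0, 0.324, 0.946, 0.0]
wrist_force: [-0.0, -0.0, 0.0]
finger_gap: 0.0504
grip_force: 0.0
```

```bash
cat > e.py <<'E'
from h import *
from scipy.spatial.transform import Rotation as R
import sys
a=np.radians(52.1); y=np.array([np.cos(a),np.sin(a)]); G=np.c_[np.r_[-y[1],y[0],0],np.r_[y,0],[0,0,-1]]
if np.linalg.det(G)<0: G[:,0]*=-1
s=env.get_state(); Rt=R.from_quat(s["orientation"],scalar_first=True)
g=np.array(eval(sys.argv[1]))
print(s["clock"],s["tcp_pos"],s["joint_pos"].round(2) if hasattr(s["joint_pos"],"round") else s["joint_pos"]); print("rot",(Rt.inv()*R.from_matrix(G)).as_rotvec().round(4),"shift",Rt.inv().apply(g-s["tcp_pos"]).round(4))
E
python3 e.py '[.3955,-.3908,.098]'
```

```text
1.875 [ 0.39567518 -0.39127751  0.20319462] [-0.92  0.3  -0.1   1.17 -0.   -0.26]
rot [-0.     -0.0002  0.0006] shift [0.0004 0.0003 0.1052]
```

In the tool's units: 0.105 m / 0.25 = 0.42, 0.1 m / 0.25 = 0.4.

Emit:
nudge_tcp:
  deltas: "0 0 0.2 0 0 0 | 0 0 0.32 0 0 0 | 0 0 0.4 0 0 0 | 0 0 0.42 0 0 0 | 0 0 0.42 0 0 0"

```text
clock: 2.5
tcp_pos: [0.3958, -0.3914, 0.0985]
orientation: [-0.0, 0.324, 0.946, 0.0]
wrist_force: [-0.1, 1.1, -0.2]
finger_gap: 0.0503
grip_force: 0.0
```

Emit:
nudge_tcp:
  deltas: "0 0 0 0 0 0 | 0 0 0 0 0 0 | 0 0 0 0 0 0 | 0 0 0 0 0 0 | 0 0 0 0 0 0"
  finger_gap: 0
  force: 80

```text
clock: 3.12
tcp_pos: [0.3962, -0.3919, 0.0987]
orientation: [0.001, 0.324, 0.946, -0.0]
wrist_force: [2.1, -1.3, 0.9]
finger_gap: 0.0135
grip_force: 139.0
```

```bash
python3 - <<'E'
from h import *
a=read_camera("side")["image"][130:290,160:330,::-1];b=read_camera("top")["image"][130:270,170:340,::-1]
cv2.imwrite("pics/g1.png",np.hstack([cv2.resize(a,None,fx=2.3,fy=2.3)[:320],cv2.resize(b,None,fx=2.3,fy=2.3)[:320] if 0 else cv2.resize(b,(390,320))]))
E
```

```text
(no output)
```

View pics/g1.png

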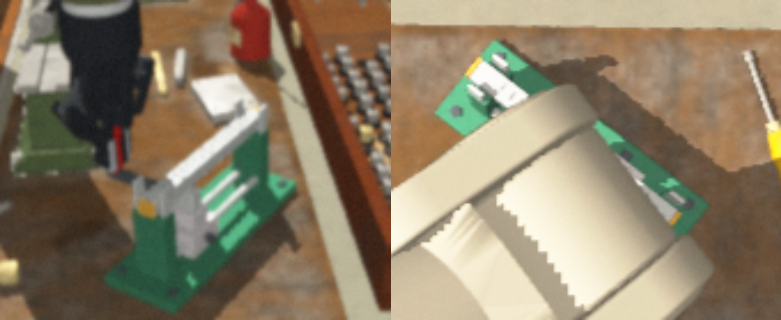

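The gripper has hold of the post. Next I'll slide the carriage to the middle and do a partial lift, reading force along the way.

In the tool's units: 0.032 m / 0.25 = 0.128, 0.028 m / 0.25 = 0.112.

```bash
cat > v.py <<'E'
# brass ends of the bar in the side view -> heights above stand, assuming they lie in the bar's plane of symmetry
from h import *
import sys
C=np.array([.4853,-.4188]); a=np.radians(52.1); y=np.array([np.cos(a),np.sin(a)]); x=np.array([y[1],-y[0]])
S=read_camera("side"); im=S["image"]
h=cv2.cvtColor(im,cv2.COLOR_RGB2HSV)
m=cv2.inRange(h,(14,110,90),(30,255,255))
k=np.zeros_like(m)
def W(u,v,z): return np.r_[C+u*x+v*y,z]
for sgn in(1,-1):
    p=proj(S,W(0,sgn*.1,.093)).round().astype(int); q=np.zeros_like(m); q[p[1]-16:p[1]+14,p[0]-11:p[0]+12]=m[p[1]-16:p[1]+14,p[0]-11:p[0]+12]
    n,l,st,ce=cv2.connectedComponentsWithStats(q)
    if n<2: print(sgn,"none"); continue
    i=1+st[1:,4].argmax(); pz=proj(S,W(0,sgn*.1,.113))-proj(S,W(0,sgn*.1,.093))
    print("+y" if sgn>0 else "-y","px",ce[i].round(1),"area",st[i,4],"pred level",p,"px per 20mm",pz.round(1))
s=env.get_state(); print(s["clock"],s["tcp_pos"].round(4),s["wrist_force"].round(2))
if len(sys.argv)>1: cv2.imwrite(f"pics/{sys.argv[1]}.png",cv2.resize(im[150:270,190:300,::-1],None,fx=5,fy=5,interpolation=cv2.INTER_CUBIC))
E
python3 v.py
```

```text
+y px [276.9 174.7] area 191 pred level [271 180] px per 20mm [ 0.  -7.1]
-y px [212.7 216.5] area 93 pred level [221 222] px per 20mm [-0.7 -7.9]
3.275 [ 0.3962 -0.3918  0.0987] [ 2.26 -2.74  0.53]
```

Emit:
nudge_tcp:
  deltas: "0 0.04 0 0 0 0 | 0 0.08 0 0 0 0 | 0 0.112 0 0 0 0 | 0 0.128 0 0 0 0 | 0 0.128 0 0 0 0"

```text
clock: 3.9
tcp_pos: [0.4166, -0.3656, 0.0987]
orientation: [0.001, 0.323, 0.946, 0.0]
wrist_force: [3.9, -2.9, 1.2]
finger_gap: 0.0141
grip_force: 139.2
```

Emit:
nudge_tcp:
  deltas: "0 0 -0.004 0 0 0 | 0 0 -0.008 0 0 0 | 0 0 -0.012 0 0 0 | 0 0 -0.016 0 0 0"

```text
clock: 4.4
tcp_pos: [0.4166, -0.3656, 0.1013]
orientation: [0.001, 0.323, 0.946, 0.001]
wrist_force: [8.1, -4.8, -8.7]
finger_gap: 0.0137
grip_force: 140.3
```

Emit:
nudge_tcp:
  deltas: "0 0 -0.004 0 0 0 | 0 0 -0.008 0 0 0 | 0 0 -0.012 0 0 0 | 0 0 -0.016 0 0 0"

```text
clock: 4.9
tcp_pos: [0.4166, -0.3656, 0.1049]
orientation: [0.001, 0.323, 0.946, 0.001]
wrist_force: [8.6, -5.9, -10.3]
finger_gap: 0.0137
grip_force: 140.8
```

Emit:
nudge_tcp:
  deltas: "0 0 -0.004 0 0 0 | 0 0 -0.008 0 0 0 | 0 0 -0.012 0 0 0 | 0 0 -0.016 0 0 0"

```text
clock: 5.4
tcp_pos: [0.4166, -0.3656, 0.1089]
orientation: [0.001, 0.323, 0.946, 0.001]
wrist_force: [8.7, -5.0, -10.2]
finger_gap: 0.0139
grip_force: 140.8
```

```bash
python3 v.py
```

```text
+y px [276.9 174.9] area 204 pred level [271 180] px per 20mm [ 0.  -7.1]
-y px [213.1 213.9] area 118 pred level [221 222] px per 20mm [-0.7 -7.9]
5.45 [ 0.4166 -0.3656  0.1089] [  7.79  -5.81 -10.25]
```

```bash
python3 v.py b1 >/dev/null
```

```text
(no output)
```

View pics/b1.png

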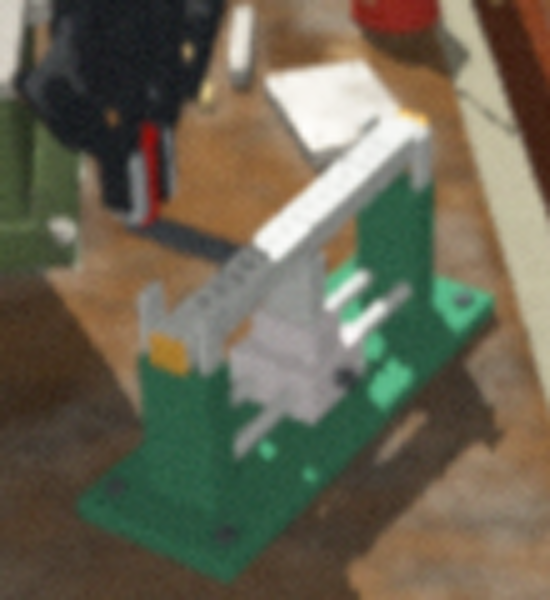

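The +y brass end is at crop (410,118), full frame (272,173.6), about 6 px above level. The −y end at (223.6,220) is still on its rest, so the heavy end is −y. I'll lower the ram, move 28 mm toward −y and lift again.

In the tool's units: 0.0115 m / 0.25 = 0.046, 0.009 m / 0.25 = 0.036.

Emit:
nudge_tcp:
  deltas: "0 0 0.012 0 0 0 | 0 0 0.024 0 0 0 | 0 0 0.036 0 0 0 | 0 0 0.046 0 0 0 | 0 0 0.046 0 0 0"

```text
clock: 6.12
tcp_pos: [0.4164, -0.3658, 0.0993]
orientation: [0.001, 0.324, 0.946, 0.0]
wrist_force: [5.2, -1.5, 2.9]
finger_gap: 0.0137
grip_force: 139.3
```

Emit:
nudge_tcp:
  deltas: "0 -0.04 0 0 0 0 | 0 -0.08 0 0 0 0 | 0 -0.112 0 0 0 0 | 0 -0.112 0 0 0 0"

```text
clock: 6.62
tcp_pos: [0.3985, -0.3887, 0.0993]
orientation: [0.001, 0.324, 0.946, -0.0]
wrist_force: [2.8, -3.7, 3.8]
finger_gap: 0.0138
grip_force: 139.5
```

Emit:
nudge_tcp:
  deltas: "0 0 -0.008 0 0 0 | 0 0 -0.016 0 0 0 | 0 0 -0.024 0 0 0 | 0 0 -0.032 0 0 0 | 0 0 -0.04 0 0 0 | 0 0 -0.048 0 0 0 | 0 0 -0.048 0 0 0"

```text
clock: 7.5
tcp_pos: [0.3987, -0.3885, 0.1093]
orientation: [0.0, 0.324, 0.946, -0.0]
wrist_force: [6.3, -7.9, -8.6]
finger_gap: 0.0138
grip_force: 140.5
```

```bash
python3 v.py b2
```

```text
+y px [277.1 174.9] area 195 pred level [271 180] px per 20mm [ 0.  -7.1]
-y px [213.  214.1] area 122 pred level [221 222] px per 20mm [-0.7 -7.9]
7.55 [ 0.3987 -0.3884  0.1093] [ 7.73 -6.46 -8.57]
```

View pics/b2.png

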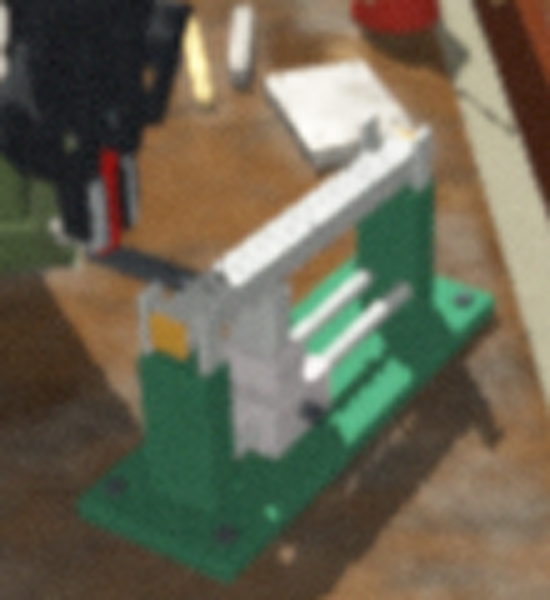

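The −y brass end is at crop (168,337), about 2.6 px higher than when it sat on the rest. The +y end is at (405,133), and I can't yet tell whether it has lifted. I'll tighten the brass mask and compare after a further lift.

In the tool's units: -0.006 m / 0.25 = -0.024, -0.004 m / 0.25 = -0.016.

```bash
cat > b.py <<'E'
from h import *
import sys
S=read_camera("side"); im=S["image"]
h=cv2.cvtColor(im,cv2.COLOR_RGB2HSV)
for n,(x0,y0,x1,y1),lo in(("-y",(217,206,232,226),(12,180,100)),("+y",(264,160,280,184),(12,90,190))):
    q=cv2.inRange(h[y0:y1,x0:x1],lo,(32,255,255)); p=cv2.findNonZero(q)
    print(n,None if p is None else (len(p),p[:,0].mean(0)+[x0,y0],cv2.boundingRect(p)[1]+y0,cv2.boundingRect(p)[3]))
# bar white upper edge near the +y end: first bright low-saturation row per column
for c in(255,260,265):
    col=h[150:230,c]; ok=np.nonzero((col[:,1]<45)&(col[:,2]>215))[0]+150; print(c,ok[:1],ok[-1:],end=' ')
s=env.get_state(); print(s["clock"],s["tcp_pos"].round(4),s["wrist_force"].round(2))
if len(sys.argv)>1: cv2.imwrite(f"pics/{sys.argv[1]}.png",cv2.resize(im[150:270,190:300,::-1],None,fx=5,fy=5,interpolation=cv2.INTER_CUBIC))
E
python3 b.py
```

```text
-y (18, array([222.94444444, 216.66666667]), 214, 6)
+y None
255 [163] [222] 260 [163] [216] 265 [168] [212] 7.6 [ 0.3987 -0.3885  0.1093] [ 6.3  -8.4  -9.43]
```

Emit:
nudge_tcp:
  deltas: "0 0 -0.008 0 0 0 | 0 0 -0.016 0 0 0 | 0 0 -0.024 0 0 0 | 0 0 -0.024 0 0 0"

```text
clock: 8.1
tcp_pos: [0.3987, -0.3884, 0.1153]
orientation: [0.0, 0.324, 0.946, -0.0]
wrist_force: [6.6, -6.8, -9.1]
finger_gap: 0.0132
grip_force: 140.5
```

```bash
python3 b.py b3
```

```text
-y (16, array([223.375, 212.875]), 211, 5)
+y None
255 [163] [222] 260 [163] [216] 265 [167] [212] 8.15 [ 0.3987 -0.3884  0.1153] [ 6.39 -7.1  -8.75]
```

View pics/b3.png

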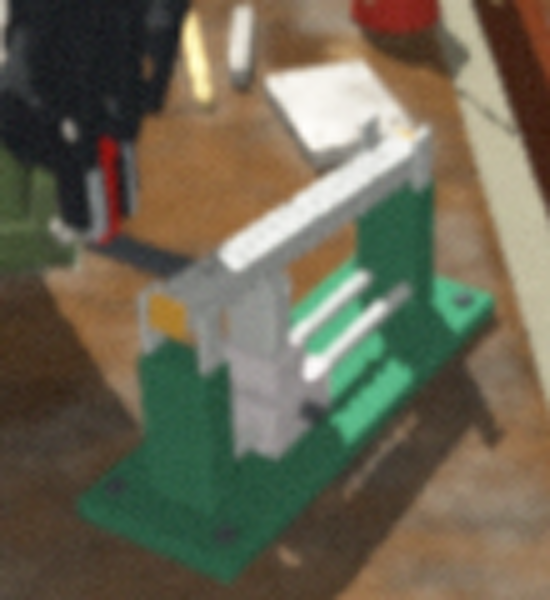

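The −y end rose another 3.8 px while the +y end stayed at crop (404,132), so the heavy side is now +y. That puts the balance point between −21 and −7 mm, and I'll go to −14 mm.

In the tool's units: 0.0175 m / 0.25 = 0.07, 0.015 m / 0.25 = 0.06.

Emit:
nudge_tcp:
  deltas: "0 0 0.016 0 0 0 | 0 0 0.032 0 0 0 | 0 0 0.048 0 0 0 | 0 0 0.06 0 0 0 | 0 0 0.07 0 0 0 | 0 0 0.07 0 0 0"

```text
clock: 8.9
tcp_pos: [0.3987, -0.3885, 0.0997]
orientation: [0.001, 0.324, 0.946, -0.001]
wrist_force: [3.7, -3.9, 3.0]
finger_gap: 0.0139
grip_force: 139.6
```

Emit:
nudge_tcp:
  deltas: "0 0.028 0 0 0 0 | 0 0.056 0 0 0 0 | 0 0.056 0 0 0 0 | 0 0.056 0 0 0 0"

```text
clock: 9.4
tcp_pos: [0.4075, -0.377, 0.0997]
orientation: [0.001, 0.324, 0.946, -0.0]
wrist_force: [3.7, -3.6, 4.0]
finger_gap: 0.0139
grip_force: 139.1
```

```bash
python3 b.py
```

```text
-y (17, array([223.        , 220.35294118]), 218, 5)
+y None
255 [163] [220] 260 [163] [216] 265 [167] [212] 9.45 [ 0.4076 -0.377   0.0997] [ 5.39 -3.5   3.35]
```

Emit:
nudge_tcp:
  deltas: "0 0 -0.008 0 0 0 | 0 0 -0.016 0 0 0 | 0 0 -0.024 0 0 0 | 0 0 -0.032 0 0 0 | 0 0 -0.04 0 0 0 | 0 0 -0.048 0 0 0 | 0 0 -0.056 0 0 0 | 0 0 -0.056 0 0 0"

```text
clock: 10.45
tcp_pos: [0.4076, -0.377, 0.1117]
orientation: [0.0, 0.324, 0.946, 0.0]
wrist_force: [8.5, -5.8, -9.7]
finger_gap: 0.0138
grip_force: 140.3
```

```bash
python3 b.py
```

```text
-y (16, array([223.   , 217.125]), 215, 5)
+y (3, array([272.66666667, 173.66666667]), 173, 2)
255 [163] [221] 260 [163] [216] 265 [167] [212] 10.5 [ 0.4076 -0.377   0.1117] [  8.66  -6.17 -10.74]
```

Emit:
nudge_tcp:
  deltas: "0 0 -0.008 0 0 0 | 0 0 -0.016 0 0 0 | 0 0 -0.016 0 0 0"

```text
clock: 10.88
tcp_pos: [0.4076, -0.377, 0.1157]
orientation: [0.0, 0.324, 0.946, 0.0]
wrist_force: [8.4, -5.3, -9.7]
finger_gap: 0.0139
grip_force: 140.3
```

```bash
python3 b.py b4
```

```text
-y (17, array([223.11764706, 215.64705882]), 214, 5)
+y (5, array([272., 172.]), 171, 3)
255 [164] [221] 260 [163] [216] 265 [167] [212] 10.925 [ 0.4076 -0.377   0.1157] [ 9.11 -6.47 -9.48]
```

View pics/b4.png

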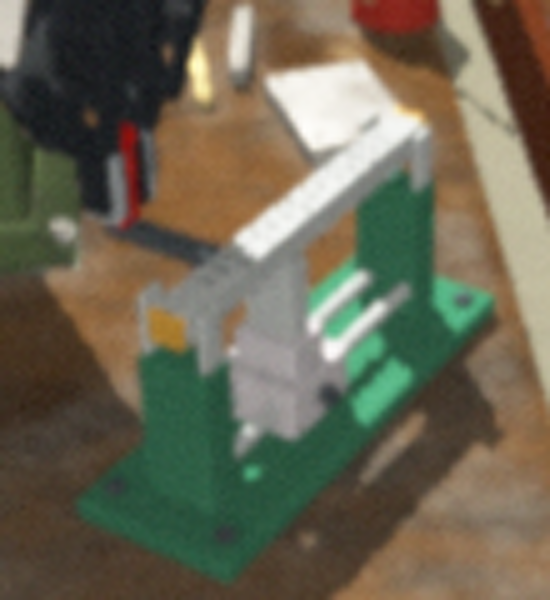

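Both ends now rise together: −y brass at (223,215.6), +y at (272,172), each about 1.5 px for the last 4 mm. The bar is balanced, so I'll finish the lift.

In the tool's units: -0.0105 m / 0.25 = -0.042, -0.009 m / 0.25 = -0.036.

Emit:
nudge_tcp:
  deltas: "0 0 -0.006 0 0 0 | 0 0 -0.012 0 0 0 | 0 0 -0.018 0 0 0 | 0 0 -0.024 0 0 0 | 0 0 -0.03 0 0 0 | 0 0 -0.036 0 0 0 | 0 0 -0.042 0 0 0 | 0 0 -0.042 0 0 0"

```text
clock: 11.92
tcp_pos: [0.4076, -0.377, 0.1261]
orientation: [0.0, 0.324, 0.946, 0.0]
wrist_force: [8.5, -5.8, -9.5]
finger_gap: 0.0135
grip_force: 140.4
```

```bash
python3 b.py
```

```text
-y (14, array([222.78571429, 211.64285714]), 210, 5)
+y (6, array([272.33333333, 168.66666667]), 168, 3)
255 [163] [221] 260 [163] [216] 265 [167] [212] 11.975 [ 0.4076 -0.377   0.1261] [  9.21  -6.31 -10.87]
```

Emit:
nudge_tcp:
  deltas: "0 0 -0.004 0 0 0 | 0 0 -0.008 0 0 0 | 0 0 -0.008 0 0 0"

```text
clock: 12.35
tcp_pos: [0.4076, -0.377, 0.1268]
orientation: [-0.0, 0.324, 0.946, 0.001]
wrist_force: [10.3, -9.0, -17.6]
finger_gap: 0.0137
grip_force: 142.2
```

```bash
python3 b.py
```

```text
-y (14, array([222.78571429, 211.57142857]), 210, 5)
+y (5, array([271.8, 168. ]), 167, 3)
255 [163] [221] 260 [163] [216] 265 [167] [212] 12.4 [ 0.4076 -0.377   0.1268] [ 10.05  -8.97 -18.16]
```

In the tool's units: 0.001 m / 0.25 = 0.004.

Emit:
nudge_tcp:
  deltas: "0 0 0.004 0 0 0 | 0 0 0.004 0 0 0"

```text
clock: 12.65
tcp_pos: [0.4076, -0.377, 0.1267]
orientation: [0.0, 0.324, 0.946, 0.001]
wrist_force: [9.3, -6.8, -11.4]
finger_gap: 0.0135
grip_force: 141.9
```

Emit:
nudge_tcp:
  deltas: "0 0 0 0 0 0 | 0 0 0 0 0 0 | 0 0 0 0 0 0 | 0 0 0 0 0 0"
  finger_gap: 0.06

```text
clock: 13.15
tcp_pos: [0.4066, -0.3769, 0.129]
orientation: [-0.0, 0.324, 0.946, -0.0]
wrist_force: [0.2, 0.5, 1.2]
finger_gap: 0.06
grip_force: 0.0
```

```bash
python3 b.py
```

```text
-y (13, array([222.76923077, 211.        ]), 209, 5)
+y (4, array([272.5 , 168.25]), 168, 2)
255 [163] [221] 260 [163] [216] 265 [167] [212] 13.2 [ 0.4066 -0.377   0.1291] [-0.1   0.25 -0.09]
```

Emit:
nudge_tcp:
  deltas: "0 0 -0.08 0 0 0 | 0 0 -0.2 0 0 0 | 0 0 -0.36 0 0 0 | 0 0 -0.48 0 0 0 | 0 0 -0.48 0 0 0 | 0 0 -0.48 0 0 0"

```text
clock: 13.95
tcp_pos: [0.4065, -0.3769, 0.2483]
orientation: [-0.0, 0.324, 0.946, 0.0]
wrist_force: [0.4, 0.3, 0.1]
finger_gap: 0.0598
grip_force: 0.0
```

```bash
python3 b.py b5
```

```text
-y (17, array([223.        , 211.29411765]), 209, 6)
+y (5, array([271.8, 168. ]), 167, 3)
255 [163] [221] 260 [163] [217] 265 [167] [212] 14.0 [ 0.4063 -0.3767  0.2478] [-0.29  0.57  0.29]
```

View pics/b5.png

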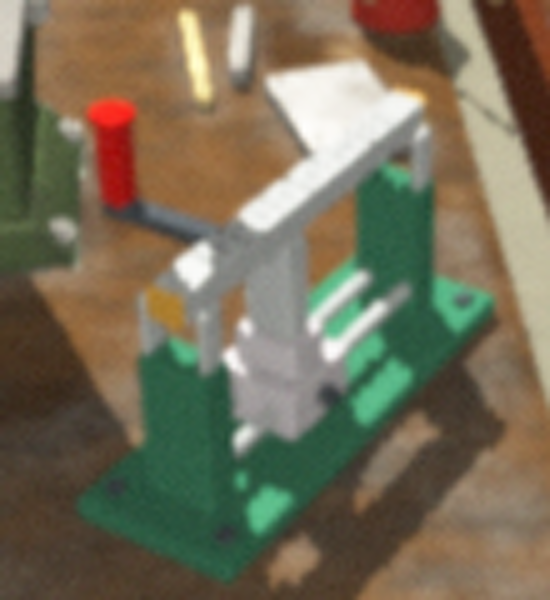

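The bar sits level on the raised ram, with its ends at crop (167,310) and (410,97), both clear of the rests. The handle at (112,150) is free.

```bash
python3 -c "
from workcell import env, read_camera
print(env.hand_in())"
```

```text
the job is handed in; nothing more can be done
None
```

The bar is balanced level on the fully raised ram, with the carriage about 14 mm to the −y side of centre, both ends clear of the rests and the handle released; I handed the job in at about 14 s, and the hand-in gave no verdict.

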